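# Hang the lower caddy back under the upper one

## Robot

A 7-joint arm with a two-finger parallel gripper is mounted at the origin on a cart in front of the work surface, level with it; the furniture and walls round the work are solid. World frame = base frame: x ahead of the robot, y to its left, z up, the work surface at z = 0. Lengths are in mm, angles in rad, forces in N, time in s.
With the tool pointing down it reaches from about 425 to 950 mm from the base axis. Payload 4.7 kg.
Tool frame: the origin (TCP) lies on the centre line of the jaws, within the pads' length; the fingertips stand 14 mm ahead of it and the grasp point (between the pads) lies 5 mm behind it; z points along the fingers, y is the line along which they close (so a half turn about z gives the same grasp; the last joint's range is limited). The gripper opens to 85 mm and grips with 20 to 120 N. Pads are 22 mm wide; open, the fingers measure 114 mm over their backs; the gripper's body (76 mm by 85 mm) begins 54 mm behind the grasp point. The pads swing forward as they close: fully open they stand 13 mm farther back than shut.
Start: joints at [-1.296, 0.469, -0.049, 1.532, 0.024, 1.141, -0.082], TCP at [201.884, 644.119, 245.335] pointing down, gripper open.
Joint ranges: [-2.59, 2.59], [-0.33, 1.99], [-1.39, 1.29], [0.1, 2.45], [-1.04, 4.18], [0.21, 1.99], [-2.66, 2.66]. Speed limits (rad/s): [2.57, 2.57, 3.14, 3.14, 3.14, 3.14, 3.14].

## Interface

Orientations are given as a 3x3 rotation matrix whose columns are the frame's x, y, z axes.
In Python, from bench import state, snapshot, camera_params, hand_in, cut_out gives the robot as it stands. The module is installed in compiled form; this text tells all that it offers.
- The arm moves only by the tool move_arm, never from a script. Its argument "plan" is a list of rows, each an object with "offset": the shift along the tool's x, y, z in units of 0.6 m (1.0 is 0.6 m), a list of three; "angular": the turn, a rotation vector about the tool's x, y, z in units of pi rad (1.0 is pi rad), a list of three; "fingers": the opening, from -1 (shut) to 1 (fully open). In form: [{"offset": [x, y, z], "angular": [rx, ry, rz], "fingers": fingers}, ...]. A call has 1 to 10 rows; each row is the pose to reach, as a shift and turn from the pose commanded when the call began, along the tool's axes at that moment, turning the shorter way round; what a row does not reach only later rows make up. A row lasts 1/12 s, in which the tool goes at most 41.7 mm and 7.16 degrees, less where a joint would pass 70% of its speed; a pose out of reach is approached as far as the arm can. A call with a number of a shift or a turn outside -1 to 1 is refused whole. A call with a gripper value outside its range is refused whole. The fingers move at their own pace and stop on an object; "grip_force" is the grip in N (left out, the last holds). Time passes only in rows, so rows that repeat a pose let the fingers close. It gives the time, the measured TCP pose, the force and the opening at its end, in the units of the state.
- state(): the state, without advancing time (a new reading comes with each control period).
- snapshot(name): name is "side" or "top" or "wrist"; returns the picture (384x512x3 uint8, red, green, blue); there is no depth.
- camera_params(name): a dict with "fx", "fy", "cx", "cy" (pixels), "eye" and "attitude" of the camera in the world. Camera axes: x right, y up, looking along -z (the intrinsics and any distortion apply to the point x, -y, -z); pixel columns grow to the right and rows downward; lengths in mm; the calibration is good to about 2 mm. A picture is of the moment at which its call begins: read the wrist's pose just before it. camera_params takes no time and is no camera call; for the wrist camera it gives the pose at the moment of the call.
- hand_in(): hands the job in, once; it reports no verdict.
Trained networks look in the newest picture that a camera, given by its name, has taken for a name from the list of things; names that differ only in an ending like _2 or _b are one class to them, and where a whole thing is asked for, a point or a joint stands for the part that bears it (a point fixed in the world has none). Each returns a list of dicts, best first, with "confidence" (0 to 1); they miss things now and then, are a little off and sometimes report something else, mostly with a low value. They report only what shows in the picture. A call takes as long as a camera call. They do not tell look-alikes from the thing itself.
- cut_out(camera, thing): "mask" (384x512 bool, what is visible of it) and "uv" ([column, row] in pixels, amid what is visible of it).
The state is a dict: "t": time; "joints": joint angles; "qvel": joint speeds; "tau": joint torques, N m; "tcp_pos": TCP position; "tcp_rot": TCP orientation; "wrist_force": force on the tool from outside, world axes, zero at the start; "wrist_torque": the same for the moment, N m; "gripper_width": opening from 0.0 (shut) to 1.0 (fully open).
Only numpy, scipy, OpenCV 4.12 (cv2) and the standard library are available. Lean on these libraries where they do the work, as an engineer would, in place of code of your own. Each camera call takes 0.05 s, during which the arm holds its last target. There are 200 camera calls.

## Task

The lower tier of the hanging caddy rack has been washed and stands on the worktop. Take the caddy that has the tall handle and hang it by the bar of its handle in the wire loop that sticks out under the upper caddy, so that it hangs freely, straight and upright. Leave the similar caddy without a handle standing where it is.

Things in the scene. Friction and masses are not known exactly. Their poses are not given: they have to be found in the camera images.
- rack_stand: fixed rack: wooden foot 150 (x) x 220 (y) x 14 mm, origin under its centre, front -x facing the robot within 15 degrees. Uprights and a rail along y at x = +50 mm, top of everything 261 mm. On the rail hangs the upper caddy, a steel tray at x = -10 to +45 mm, 140 mm wide, z = 165 to 205 mm; its back leans on the rack, it only swings forward about the rail if pulled.
- loop_seat (a point): where the bar must lie: middle of the wire loop under the upper caddy, on top of its wires, 163 mm above the worktop, 58 mm before the rack's origin; axes as the rack's (x back, y along rail, z up). Two level 6 mm wires at y = -13 and +13 mm run forward; 39 mm before this point they turn up to a closed lip, its top 20 mm above this point. The tray's front is 48 mm behind it.
- lower_caddy: loose steel tray 80 (x) x 100 (y) x 45 mm, 0.15 kg, with a handle; origin under its centre, z up. A wire handle rises from the end walls to a level flat bar along y, 16 (x) x 7 mm thick, 82 mm long, its middle 105 mm up; window below it 53 mm high. On the bar's middle an upright wooden grip, 24 (x) x 12 (y) mm, 107 to 173 mm up: pinch it firmly across the 12 mm (along y). Symmetric.
- bail_bar (a point): middle of the level bar of the lower caddy's handle (at half its thickness, 105 mm above the caddy's underside); axes as the caddy's
- plain_caddy: loose bystander: steel open caddy 80 x 100 x 45 mm of the same make without a handle, origin at the centre of its underside
There are look-alikes about, which are no part of the job. Leave any red look-alike of the lower_caddy alone.

How it is judged (in metres and radians):
At the end, for the whole second after the job is handed in: Bar of the lower caddy on the loop's wires: at most 36 mm before, 45 behind, 20 beside the seat point, bar middle 4 mm below to 12 above it; caddy within 20 degrees of the rail's line, upright within 11 degrees, at rest; the caddy without handle never moved over 30 mm (x of bail_bar in the frame of loop_seat between -0.036 and 0.045 m and y of bail_bar in the frame of loop_seat between -0.02 and 0.02 m and z of bail_bar in the frame of loop_seat between -0.004 and 0.012 m and angle between the y axis of lower_caddy and the y axis of loop_seat, either way round below 0.35 rad and angle between lower_caddy's own z axis and vertical below 0.2 rad and linear speed of lower_caddy below 0.03 m/s); the robot touches nothing.
It fails at once if the caddy without a handle is moved by more than 30 mm (distance of plain_caddy from where it was at the start of the episode above 0.03 m).
It also fails if it takes over 43 s, if anything falls off the work surface, if the arm or the gripper's body presses on something with over 40 N, if the wrist force passes 120 N, or if a joint passes its speed limit or range.

## Working session

There is one attempt and no reset: what is moved stays moved. The work goes in short steps, Python scripts to look and compute and a tool call to move; the robot and the scene stay as the last step left them, time stands still between calls to the robot, and variables do not carry over. Pictures are saved under pics/ and viewed, on a budget of 10 in all, crops included, one or two more only if the job needs it, and the job is handed in when it is done.

Besides the shell and the picture viewer there is one more tool, called after "Call:" in YAML: its name, and indented under it one key for each argument. move_arm: Moves the arm, as the interface text tells. Shifts and turns lie within -1 to 1; 1 stands for 0.6 m of shift or pi rad of turn. Its arguments: {"type":"object","properties":{"plan":{"type":"array"},"grip_force":{"type":"number"}},"required":["plan"]}

```bash
mkdir -p pics
cat > h.py <<'E'
import numpy as np, cv2
from bench import *
np.set_printoptions(precision=3,suppress=True)
def proj(name,P,cp=None):
    c=cp or camera_params(name); R=np.array(c['attitude']); p=(np.atleast_2d(P)-np.array(c['eye']))@R
    return np.c_[c['cx']+c['fx']*p[:,0]/-p[:,2], c['cy']+c['fy']*(-p[:,1])/-p[:,2]]
def ray(name,uv,cp=None):
    c=cp or camera_params(name); d=np.array([(uv[0]-c['cx'])/c['fx'],-(uv[1]-c['cy'])/c['fy'],-1])
    return np.array(c['eye']),np.array(c['attitude'])@d
def onz(name,uv,z,cp=None):
    e,d=ray(name,uv,cp); return e+d*(z-e[2])/d[2]
E
python3 - <<'E'
from h import *
s=state();print(s['t'],s['tcp_pos'],np.array(s['tcp_rot']))
for n in ['top','side']:
    im=snapshot(n);cv2.imwrite(f'pics/{n}0.png',im[:,:,::-1]);print(n,camera_params(n))
    for t in ['rack_stand','lower_caddy','plain_caddy']:
        for r in cut_out(n,t): print(n,t,r['confidence'],r['uv'],r['mask'].sum(), onz(n,r['uv'],30))
a=cv2.imread('pics/top0.png');b=cv2.imread('pics/side0.png')
cv2.imwrite('pics/both0.png',cv2.resize(np.vstack([a,b]),(400,600)) )
E
```

```text
0.0 [201.751 643.564 244.264] [[-0.954  0.299 -0.001]
 [ 0.299  0.954 -0.002]
 [-0.    -0.002 -1.   ]]
top {'fx': 447.72555140616885, 'fy': 447.72555140616885, 'cx': 256.39569459132923, 'cy': 193.3271583322952, 'eye': array([ 380.969,  147.553, 1678.634]), 'attitude': array([[ 0.026,  0.999, -0.045],
       [-1.   ,  0.026, -0.003],
       [-0.002,  0.045,  0.999]])}
top rack_stand 0.74 [370.7, 189.0] 2677 [ 482.23  -267.692   30.   ]
top lower_caddy 0.88 [130.3, 181.5] 713 [487.083 619.643  30.   ]
top lower_caddy 0.57 [268.4, 193.1] 653 [457.377 108.824  30.   ]
top plain_caddy 0.28 [384.4, 181.4] 936 [ 511.603 -317.772   30.   ]
side {'fx': 491.85927219960183, 'fy': 491.85927219960183, 'cx': 265.51163943987615, 'cy': 199.02615244737393, 'eye': array([ 200.01 , 1459.718, 1163.199]), 'attitude': array([[-0.977,  0.143, -0.16 ],
       [-0.214, -0.608,  0.765],
       [ 0.012,  0.781,  0.624]])}
side rack_stand 0.89 [279.0, 148.4] 1753 [ 508.199 -278.888   30.   ]
side lower_caddy 0.86 [270.0, 205.3] 714 [466.567 102.342  30.   ]
side lower_caddy 0.83 [222.4, 317.3] 1469 [494.302 623.11   30.   ]
side plain_caddy 0.84 [265.6, 244.8] 867 [438.082 307.293  30.   ]
```

View pics/top0.png

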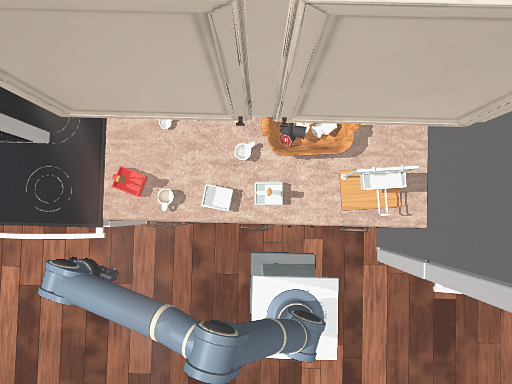

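View pics/side0.png

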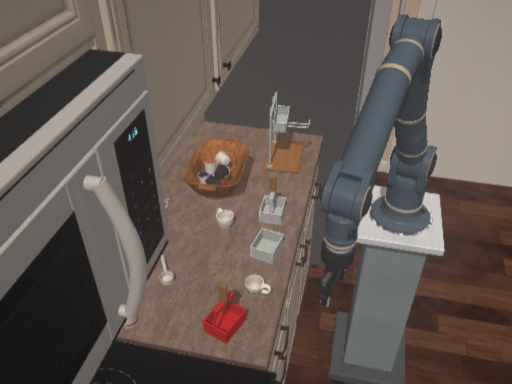

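The top view shows three similar caddies: red with a handle at (130,181), plain grey at (219,197), and grey with a wooden grip at (268,193). The rack is at about (375,190). The grey one with the grip is the target; I'll confirm it in one enlarged crop along with the rack.

Run:
```python
from h import *
a=cv2.imread('pics/top0.png');b=cv2.imread('pics/side0.png')
f=lambda im,u,v,w,h,s:cv2.resize(im[v:v+h,u:u+w],(400,300),interpolation=cv2.INTER_CUBIC)
cv2.imwrite('pics/crop1.png',np.vstack([np.hstack([f(a,236,166,64,48,0),f(a,328,150,100,75,0)]),np.hstack([f(b,240,170,64,48,0),f(b,245,88,100,75,0)])]))
# homography check of target grip: side/top of grip
```

```text
(no output)
```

View pics/crop1.png

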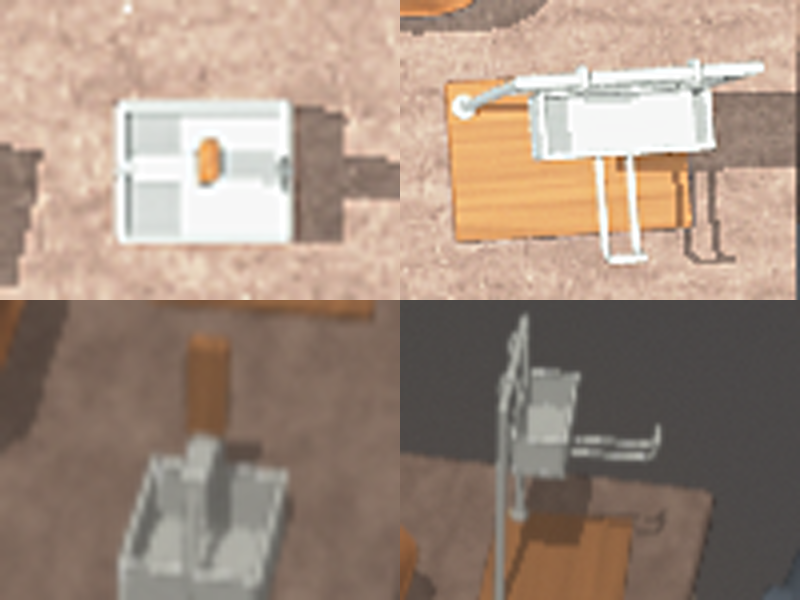

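The crop confirms the grey caddy with the wooden grip as the target: rim corners at top px ~(255,182)–(283,205), grip at ~(269,192). The loop's wires run from top px ~(479,189) forward to ~(484,215).

Run:
```python
from h import *
T=lambda x,y:(236+x/6.25-.5,166+y/6.25-.5)
K=lambda x,y:(328+x/4-.5,150+y/4-.5)
for p in [(118,100),(292,100),(118,242),(292,242)]: print('rim',onz('top',T(*p),45))
print('grip',onz('top',T(208,160),173))
F=[onz('top',K(*p),14) for p in [(447,84),(455,240),(692,226)]];print('foot',np.array(F))
L=[onz('top',K(*p),163) for p in [(598,155),(606,262),(631,155),(642,260)]];print('wires',np.array(L))
# fit yaw and origin from foot (front-left corner=(-75,+110), front-right=(-75,-110), back-left (75,110)), + loop lip corners
from scipy.optimize import least_squares
pts=np.array([[75,110,14],[-75,110,14],[-75,-110,14],[-97,16,163],[-97,-16,163],[-10,70,205],[-10,-70,205],[50,-110,261]])
uv=np.array([K(*p) for p in [(447,84),(455,240),(692,226),(606,263),(643,261),(533,158),(714,149),(764,66)]])
sg=(245,88)
# side view points: foot front-left, wire lip corner tops
def W(q): c,s=np.cos(q[2]),np.sin(q[2]); return pts@np.array([[c,-s,0],[s,c,0],[0,0,1]]).T+[q[0],q[1],0]
r=least_squares(lambda q:(proj('top',W(q))-uv).ravel(),[490,-270,0],loss='soft_l1')
print(r.x,np.degrees(r.x[2]));print(proj('top',W(r.x))-uv)
q=r.x;print('seat',q[0]-58*np.cos(q[2]),q[1]-58*np.sin(q[2]))
```

```text
rim [497.81  161.475  45.   ]
rim [500.432  59.714  45.   ]
rim [414.761 159.306  45.   ]
rim [417.387  57.778  45.   ]
grip [457.521 111.071 173.   ]
foot [[ 558.848 -525.996   14.   ]
 [ 413.751 -534.499   14.   ]
 [ 432.43  -754.112   14.   ]]
wires [[ 485.885 -593.855  163.   ]
 [ 395.547 -600.934  163.   ]
 [ 486.605 -621.756  163.   ]
 [ 398.021 -631.285  163.   ]]
[ 494.294 -606.208    0.101] 5.78619670327703
[[-9.882  0.021]
 [-8.146  1.181]
 [-8.336  0.233]
 [-0.256 -0.443]
 [-0.065 -0.654]
 [ 5.376  0.695]
 [ 2.495 -0.244]
 [10.539 -0.321]]
seat 436.5892586570557 -612.0555900552885
```

```bash
cat > fit.py <<'E'
from h import *
from scipy.optimize import least_squares
K=lambda x,y:(328+(x-400)/4-.5,150+y/4-.5)
S=lambda x,y:(245+(x-400)/4-.5,88+(y-300)/4-.5)
pts=np.array([[75,110,14],[-75,110,14],[-75,-110,14],[-97,16,163],[-97,-16,163],[-10,70,205],[-10,-70,205],[50,-110,261]])
uv=np.array([K(*p) for p in [(447,84),(455,240),(692,226),(606,263),(643,261),(533,158),(714,149),(764,66)]])
p2=np.array([[-75,110,14],[-75,-110,14],[-97,13,180],[-10,70,205]]);u2=np.array([S(*p) for p in [(630,596),(712,493),(655,450),(567,440)]])
def W(q,pts): c,s=np.cos(q[2]),np.sin(q[2]); return pts@np.array([[c,-s,0],[s,c,0],[0,0,1]]).T+[q[0],q[1],0]
r=least_squares(lambda q:(proj('top',W(q,pts))-uv).ravel(),[490,-270,0],loss='soft_l1')
q=r.x;print(q,np.degrees(q[2]));print(proj('top',W(q,pts))-uv);print('side',proj('side',W(q,p2))-u2)
print('seat',W(q,np.array([[-58,0,163]])))
E
python3 fit.py
```

```text
[ 485.615 -267.04     0.097] 5.532089057164323
[[-0.866 -0.126]
 [ 0.319  1.028]
 [ 0.14   0.343]
 [-0.89  -0.488]
 [-0.698 -0.657]
 [ 2.26   0.58 ]
 [-0.614 -0.17 ]
 [ 3.652 -0.184]]
side [[ -2.424   8.504]
 [-19.673   5.604]
 [  0.718  -2.545]
 [ -0.007   0.028]]
seat [[ 427.886 -272.631  163.   ]]
```

```bash
cat >> h.py <<'E'
from scipy.spatial.transform import Rotation as Rn
def Rdown(yaw): # tool y along (-sin,cos), z down
    y=np.array([-np.sin(yaw),np.cos(yaw),0]);z=np.array([0,0,-1.]);return np.c_[np.cross(y,z),y,z]
def go(*targets):  # (x,y,z,yaw)
    s=state();R=np.array(s['tcp_rot']);p=np.array(s['tcp_pos'])
    print('t',s['t'],'tcp',p,'F',s['wrist_force'],'w',s['gripper_width'],'yaw',np.arctan2(-R[0,1],R[1,1]))
    for x,y,z,w in targets:
        print((x,y,z,w),'offset',R.T@(np.array([x,y,z])-p)/600,'ang',Rn.from_matrix(R.T@Rdown(w)).as_rotvec()/np.pi)
E
python3 -c "
from h import *
go((457,110,260,.026))"
```

```text
t 0.4 tcp [201.848 644.055 245.179] F [ 0.144 -1.046 -0.45 ] w 1.002417330084738 yaw -0.30377970127947845
(457, 110, 260, 0.026) offset [-0.672 -0.722 -0.025] ang [-0.    -0.    -0.105]
```

Call:
move_arm:
  plan:
    - {"offset": [-0.672, -0.722, -0.025], "angular": [0, 0, -0.105], "fingers": 1}
    - {"offset": [-0.672, -0.722, -0.025], "angular": [0, 0, -0.105], "fingers": 1}
    - {"offset": [-0.672, -0.722, -0.025], "angular": [0, 0, -0.105], "fingers": 1}
    - {"offset": [-0.672, -0.722, -0.025], "angular": [0, 0, -0.105], "fingers": 1}
    - {"offset": [-0.672, -0.722, -0.025], "angular": [0, 0, -0.105], "fingers": 1}
    - {"offset": [-0.672, -0.722, -0.025], "angular": [0, 0, -0.105], "fingers": 1}
    - {"offset": [-0.672, -0.722, -0.025], "angular": [0, 0, -0.105], "fingers": 1}
    - {"offset": [-0.672, -0.722, -0.025], "angular": [0, 0, -0.105], "fingers": 1}
    - {"offset": [-0.672, -0.722, -0.025], "angular": [0, 0, -0.105], "fingers": 1}
    - {"offset": [-0.672, -0.722, -0.025], "angular": [0, 0, -0.105], "fingers": 1}

```text
t: 1.23
tcp_pos: [382.0, 266.3, 256.3]
tcp_rot: [[-1.0, -0.026, 0.001], [-0.026, 1.0, 0.001], [-0.001, 0.001, -1.0]]
wrist_force: [1.5, -0.5, -0.5]
gripper_width: 1.0
```

```bash
python3 -c "
from h import *
go((457,110,260,.026))"
```

```text
t 1.2333 tcp [381.977 266.345 256.293] F [ 1.537 -0.481 -0.483] w 1.000256039084299 yaw 0.026259117030507817
(457, 110, 260, 0.026) offset [-0.118 -0.264 -0.006] ang [0. 0. 0.]
```

Call:
move_arm:
  plan:
    - {"offset": [-0.118, -0.26, -0.006], "angular": [0, 0, 0], "fingers": 1}
    - {"offset": [-0.118, -0.26, -0.006], "angular": [0, 0, 0], "fingers": 1}
    - {"offset": [-0.118, -0.26, -0.006], "angular": [0, 0, 0], "fingers": 1}
    - {"offset": [-0.118, -0.26, -0.006], "angular": [0, 0, 0], "fingers": 1}
    - {"offset": [-0.118, -0.26, -0.006], "angular": [0, 0, 0], "fingers": 1}
    - {"offset": [-0.118, -0.26, -0.006], "angular": [0, 0, 0], "fingers": 1}

```text
t: 1.73
tcp_pos: [457.4, 111.3, 259.8]
tcp_rot: [[-1.0, -0.019, 0.001], [-0.019, 1.0, -0.0], [-0.001, -0.0, -1.0]]
wrist_force: [-0.6, 1.1, -0.8]
gripper_width: 0.996
```

```bash
python3 -c "
from h import *
go((457,110,138,.026))
c=camera_params('wrist');print(c)
im=snapshot('wrist').copy()
for P in [(457.5,110,173),(457.5,110,105)]: print(proj('wrist',P,c))
cv2.imwrite('pics/w1.png',im[:,:,::-1])
"
```

```text
t 1.7333 tcp [457.365 111.3   259.793] F [-0.56   1.066 -0.846] w 0.9960473663207022 yaw 0.019316320276231338
(457, 110, 138, 0.026) offset [ 0.001 -0.002  0.203] ang [-0.     0.    -0.002]
{'fx': 274.1108741246115, 'fy': 274.1108741246115, 'cx': 255.00019780907434, 'cy': 189.5374514165227, 'eye': array([375.294, 108.086, 387.505]), 'attitude': array([[-0.021, -0.947, -0.321],
       [ 1.   , -0.02 , -0.006],
       [-0.   , -0.321,  0.947]])}
[[255.316 200.423]]
[[255.265 177.709]]
```

View pics/w1.png

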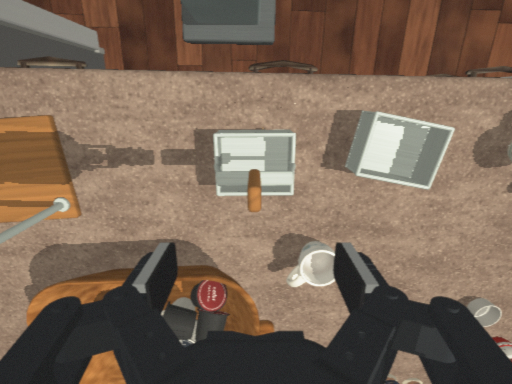

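The wrist view shows the target caddy's rim corners at (214,132), (296,131), (215,196) and (294,195). The grip is at (254,170)–(254,212), with the plain caddy on the right and the rack foot on the left.

```bash
python3 -c "
from h import *
r=[onz('wrist',p,45) for p in [(214,132),(296,131),(215,196),(294.5,195)]];print(np.array(r),np.mean(r,0))
print(proj('wrist',[(445.5,109.5,173),(469.5,109.5,173),(457.5,115.5,173),(457.5,103.5,173),(457.5,109.5,107)]))
"
```

```text
[[416.574  60.758  45.   ]
 [412.836 161.579  45.   ]
 [500.427  60.18   45.   ]
 [496.384 165.686  45.   ]] [456.555 112.051  45.   ]
[[252.073 187.92 ]
 [251.462 214.663]
 [258.921 201.682]
 [244.6   201.349]
 [252.429 179.145]]
```

```bash
python3 -c "
from h import *
go((456.5,111,138,.031))"
```

```text
t 1.7833 tcp [456.475 113.654 259.588] F [-0.803  1.619 -0.125] w 0.9996656434053823 yaw 0.02355559508078987
(456.5, 111, 138, 0.031) offset [ 0.    -0.005  0.203] ang [ 0.     0.    -0.002]
```

Call:
move_arm:
  plan:
    - {"offset": [0, -0.004, 0.07], "angular": [0, 0, -0.002], "fingers": 1}
    - {"offset": [0, -0.004, 0.13], "angular": [0, 0, -0.002], "fingers": 1}
    - {"offset": [0, -0.004, 0.15], "angular": [0, 0, -0.002], "fingers": 1}
    - {"offset": [0, -0.004, 0.15], "angular": [0, 0, -0.002], "fingers": 1}

```text
t: 2.12
tcp_pos: [453.1, 113.3, 166.2]
tcp_rot: [[-0.999, -0.036, -0.007], [-0.036, 0.999, -0.002], [0.008, -0.002, -1.0]]
wrist_force: [0.8, -0.5, -0.5]
gripper_width: 0.996
```

```bash
python3 -c "
from h import *
go((456.5,111,138,.031))"
```

```text
t 2.1167 tcp [453.116 113.267 166.229] F [ 0.798 -0.54  -0.466] w 0.9963948170939334 yaw 0.03627498386917719
(456.5, 111, 138, 0.031) offset [-0.006 -0.004  0.047] ang [-0.001 -0.002  0.002]
```

Call:
move_arm:
  plan:
    - {"offset": [-0.004, -0.004, 0.047], "angular": [0, 0, 0], "fingers": 1}
    - {"offset": [-0.004, -0.004, 0.047], "angular": [0, 0, 0], "fingers": 1}
    - {"offset": [-0.004, -0.004, 0.047], "angular": [0, 0, 0], "fingers": 1}

```text
t: 2.37
tcp_pos: [458.4, 110.6, 141.5]
tcp_rot: [[-0.999, -0.034, -0.001], [-0.034, 0.999, 0.0], [0.001, 0.0, -1.0]]
wrist_force: [-0.5, 0.2, 1.0]
gripper_width: 1.001
```

```bash
python3 -c "
from h import *
go((456.5,111,138,.031))
im=snapshot('wrist');cv2.imwrite('pics/w2.png',im[:,:,::-1])"
```

```text
t 2.3667 tcp [458.392 110.618 141.546] F [-0.51   0.201  1.016] w 1.0012813899265167 yaw 0.03423438014691621
(456.5, 111, 138, 0.031) offset [0.003 0.001 0.006] ang [ 0.    -0.     0.001]
```

View pics/w2.png

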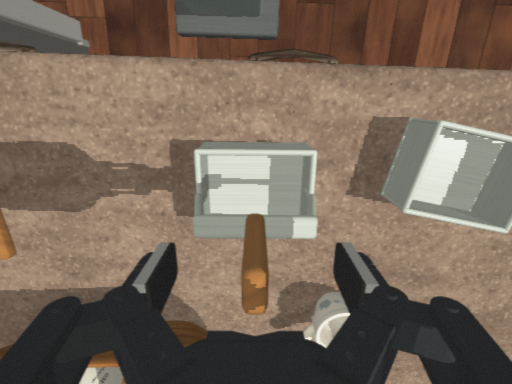

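The grip at (256,262) is centred between the fingers at (165,270) and (345,270), so I can close on it.

Call:
move_arm:
  plan:
    - {"offset": [0.002, 0, 0.004], "angular": [0, 0, 0], "fingers": 1}
    - {"offset": [0.002, 0, 0.004], "angular": [0, 0, 0], "fingers": -1}
    - {"offset": [0.002, 0, 0.004], "angular": [0, 0, 0], "fingers": -1}
    - {"offset": [0.002, 0, 0.004], "angular": [0, 0, 0], "fingers": -1}
    - {"offset": [0.002, 0, 0.004], "angular": [0, 0, 0], "fingers": -1}
    - {"offset": [0.002, 0, 0.004], "angular": [0, 0, 0], "fingers": -1}
    - {"offset": [0.002, 0, 0.004], "angular": [0, 0, 0], "fingers": -1}
    - {"offset": [0.002, 0, 0.004], "angular": [0, 0, 0], "fingers": -1}
    - {"offset": [0.002, 0, 0.004], "angular": [0, 0, 0], "fingers": -1}
    - {"offset": [0.002, 0, 0.004], "angular": [0, 0, 0], "fingers": -1}
  grip_force: 90

```text
t: 3.25
tcp_pos: [457.7, 109.5, 138.9]
tcp_rot: [[-0.999, -0.032, 0.0], [-0.032, 0.999, 0.0], [-0.0, 0.0, -1.0]]
wrist_force: [0.5, 0.3, 1.3]
gripper_width: 0.124
```

```bash
python3 -c "
from h import *
go((456.5,111,240,.031))"
```

```text
t 3.25 tcp [457.701 109.519 138.9  ] F [0.479 0.348 1.285] w 0.12416619863975004 yaw 0.032362030112737146
(456.5, 111, 240, 0.031) offset [ 0.002  0.003 -0.168] ang [0. 0. 0.]
```

```bash
python3 -c "
from h import *
go((457,110,242,.032),(445,-40,242,.06),(415,-130,242,.097),(385,-190,242,.097))"
```

```text
t 3.25 tcp [457.701 109.519 138.9  ] F [0.479 0.348 1.285] w 0.12416619863975004 yaw 0.032362030112737146
(457, 110, 242, 0.032) offset [ 0.001  0.001 -0.172] ang [0. 0. 0.]
(445, -40, 242, 0.06) offset [ 0.029 -0.248 -0.172] ang [ 0.     0.    -0.009]
(415, -130, 242, 0.097) offset [ 0.084 -0.397 -0.172] ang [ 0.     0.    -0.021]
(385, -190, 242, 0.097) offset [ 0.137 -0.495 -0.172] ang [ 0.     0.    -0.021]
```

Call:
move_arm:
  plan:
    - {"offset": [0, 0, -0.02], "angular": [0, 0, 0], "fingers": -1}
    - {"offset": [0, 0, -0.06], "angular": [0, 0, 0], "fingers": -1}
    - {"offset": [0, 0, -0.11], "angular": [0, 0, 0], "fingers": -1}
    - {"offset": [0, 0, -0.15], "angular": [0, 0, 0], "fingers": -1}
    - {"offset": [0, 0, -0.172], "angular": [0, 0, 0], "fingers": -1}
    - {"offset": [0, 0, -0.172], "angular": [0, 0, 0], "fingers": -1}

```text
t: 3.75
tcp_pos: [459.3, 109.8, 244.8]
tcp_rot: [[-0.999, -0.032, 0.006], [-0.032, 0.999, 0.002], [-0.006, 0.002, -1.0]]
wrist_force: [0.1, -0.2, -0.6]
gripper_width: 0.131
```

```bash
python3 -c "
from h import *
go((445,-40,242,.06),(415,-130,242,.097),(385,-190,242,.097))"
```

```text
t 3.75 tcp [459.317 109.775 244.758] F [ 0.064 -0.171 -0.627] w 0.13065281276173685 yaw 0.03225135647663096
(445, -40, 242, 0.06) offset [ 0.032 -0.249  0.004] ang [ 0.001  0.002 -0.009]
(415, -130, 242, 0.097) offset [ 0.087 -0.397  0.003] ang [ 0.001  0.002 -0.021]
(385, -190, 242, 0.097) offset [ 0.14  -0.495  0.003] ang [ 0.001  0.002 -0.021]
```

Call:
move_arm:
  plan:
    - {"offset": [0.006, -0.04, 0], "angular": [0, 0, 0], "fingers": -1}
    - {"offset": [0.012, -0.09, 0], "angular": [0, 0, -0.004], "fingers": -1}
    - {"offset": [0.018, -0.14, 0], "angular": [0, 0, -0.006], "fingers": -1}
    - {"offset": [0.024, -0.19, 0], "angular": [0, 0, -0.008], "fingers": -1}
    - {"offset": [0.03, -0.24, 0], "angular": [0, 0, -0.01], "fingers": -1}
    - {"offset": [0.05, -0.29, 0], "angular": [0, 0, -0.013], "fingers": -1}
    - {"offset": [0.065, -0.34, 0], "angular": [0, 0, -0.016], "fingers": -1}
    - {"offset": [0.085, -0.39, 0], "angular": [0, 0, -0.02], "fingers": -1}
    - {"offset": [0.11, -0.44, 0], "angular": [0, 0, -0.02], "fingers": -1}
    - {"offset": [0.135, -0.475, 0], "angular": [0, 0, -0.02], "fingers": -1}

```text
t: 4.58
tcp_pos: [384.1, -180.4, 240.7]
tcp_rot: [[-0.996, -0.093, -0.002], [-0.093, 0.996, -0.001], [0.002, -0.0, -1.0]]
wrist_force: [-0.2, -0.1, -2.1]
gripper_width: 0.129
```

```bash
python3 -c "
from h import *
go((365,-215,238,.097),(348,-265,236,.097),(348,-282,236,.097))"
```

```text
t 4.5833 tcp [ 384.091 -180.42   240.7  ] F [-0.242 -0.121 -2.139] w 0.12940036259011695 yaw 0.09283554481177247
(365, -215, 238, 0.097) offset [ 0.037 -0.054  0.005] ang [-0.    -0.001 -0.001]
(348, -265, 236, 0.097) offset [ 0.073 -0.135  0.008] ang [-0.    -0.001 -0.001]
(348, -282, 236, 0.097) offset [ 0.076 -0.163  0.008] ang [-0.    -0.001 -0.001]
```

Call:
move_arm:
  plan:
    - {"offset": [0.037, -0.03, 0.004], "angular": [0, 0, -0.001], "fingers": -1}
    - {"offset": [0.065, -0.06, 0.006], "angular": [0, 0, -0.001], "fingers": -1}
    - {"offset": [0.076, -0.11, 0.008], "angular": [0, 0, -0.001], "fingers": -1}
    - {"offset": [0.076, -0.15, 0.008], "angular": [0, 0, -0.001], "fingers": -1}
    - {"offset": [0.076, -0.16, 0.008], "angular": [0, 0, -0.001], "fingers": -1}
    - {"offset": [0.076, -0.16, 0.008], "angular": [0, 0, -0.001], "fingers": -1}
    - {"offset": [0.076, -0.16, 0.008], "angular": [0, 0, -0.001], "fingers": -1}

```text
t: 5.17
tcp_pos: [349.1, -277.0, 236.0]
tcp_rot: [[-0.995, -0.098, -0.003], [-0.098, 0.995, 0.001], [0.002, 0.002, -1.0]]
wrist_force: [-1.4, -0.2, -1.8]
gripper_width: 0.129
```

```bash
python3 -c "
from h import *
go((348,-280.5,236,.097))
ims=[]
for n,(u,v,w,h) in dict(top=(336,150,100,75),side=(235,88,100,75)).items():
  im=snapshot(n); cv2.imwrite(f'pics/{n}1.png',im[:,:,::-1]); ims.append(cv2.resize(im[v:v+h,u:u+w,::-1],(400,300),interpolation=cv2.INTER_CUBIC))
im=snapshot('wrist');print(camera_params('wrist')['eye']);ims.append(cv2.resize(im[:,:,::-1],(400,300)))
cv2.imwrite('pics/c2.png',np.vstack([np.hstack(ims[:2]),np.hstack([ims[2],ims[2]*0])]))"
```

```text
t 5.1667 tcp [ 349.094 -277.017  236.05 ] F [-1.401 -0.153 -1.765] w 0.12924226562416355 yaw 0.09819789435466092
(348, -280.5, 236, 0.097) offset [ 0.002 -0.006  0.   ] ang [ 0.001 -0.001  0.   ]
[ 268.221 -286.449  364.508]
```

View pics/c2.png

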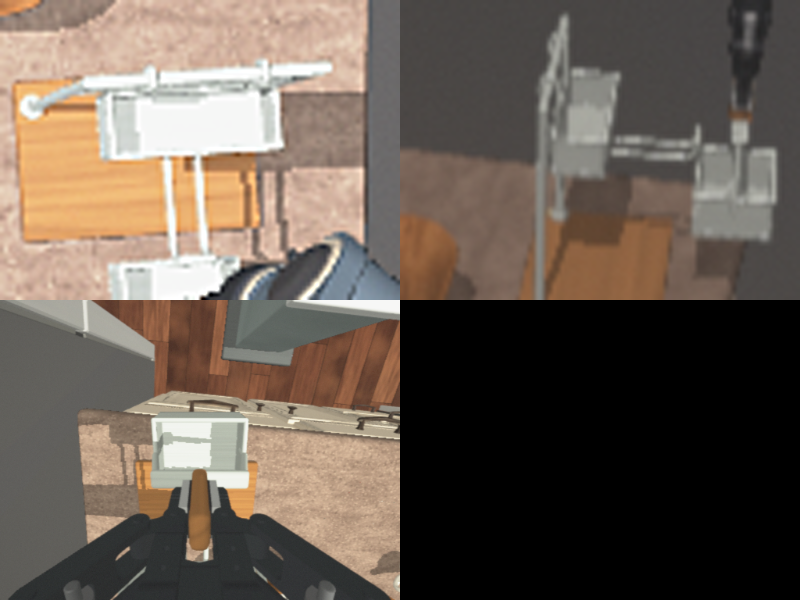

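```bash
python3 -c "
from h import *
K=lambda x,y:(336+x/4-.5,150+y/4-.5)
q=np.array([485.6,-267.0,.097]);c,s=np.cos(q[2]),np.sin(q[2]);M=np.array([[c,s],[-s,c]])
f=lambda P:M@(P[:2]-q[:2])-[-58,0]
for n,p,z in [('rim back-left',(111,265),142),('wireL back',(168,157),163),('wireL fr',(172,245),163),('wireR back',(200,157),163),('wireR fr',(206,250),163)]: print(n,f(onz('top',K(*p),z)))
s_=state();print('tcp',f(np.array(s_['tcp_pos'])),s_['tcp_pos'])
for P in [(-39,13,183),(-39,-13,183),(-39,13,157)]:
  w=M.T@(np.array(P[:2])-[58,0])+q[:2]; print(proj('side',[*w,P[2]]))
R=np.array(s_['tcp_rot']);
for z in (90,102,109): print('bar',z,proj('side',[*(np.array(s_['tcp_pos'])[:2]+M.T@[0,41]),s_['tcp_pos'][2]-139+z]))
"
```

```text
rim back-left [-39.195  61.401]
wireL back [48.9   10.731]
wireL fr [-25.574  13.559]
wireR back [ 46.973 -16.289]
wireR fr [-31.822 -14.731]
tcp [-78.217   3.743] [ 349.661 -276.467  236.661]
[[309.023 121.793]]
[[309.344 118.586]]
[[308.588 127.484]]
bar 90 [[318.706 125.466]]
bar 102 [[318.951 122.779]]
bar 109 [[319.094 121.202]]
```

```bash
python3 -c "
from h import *
im=cv2.imread('pics/top1.png')
for v in (217,219,221): print(v,im[v,358:374,0],im[v,358:374,2])
for v in (195,205,210): print(v,im[v,374:392,0])
q=np.array([485.6,-267.0,.097]);c,s=np.cos(q[2]),np.sin(q[2]);M=np.array([[c,s],[-s,c]])
f=lambda P:M@(P[:2]-q[:2])-[-58,0]
for n,u,v,z in [('rim',363,219,142),('rim',364,219,142)]: print(n,f(onz('top',(u,v),z)))
snapshot('top')
for r in cut_out('top','lower_caddy'): 
  y,x=np.nonzero(r['mask']);print(r['confidence'],r['uv'],x.min(),x.max(),y.min(),y.max())
"
```

```text
217 [173 172 180 168 164 225 218 230 255 199 154 197 180 156 207 215] [221 220 228 219 216 225 215 229 255 198 152 193 178 154 205 214]
219 [159 175 206 169 163 198 206 225 255 226 210 213 213 211 209 215] [209 223 242 220 216 220 201 221 255 226 208 212 212 209 207 215]
221 [159 161 142 161 158 197 211 211 230 245 203 206 207 205 204 213] [212 214 192 214 213 217 207 207 230 246 203 204 205 203 202 212]
195 [114 110 119 246 255  88 111 112 111 103 150 255 255  94 112 116 117 117]
205 [117 117 109 142 255 255  94 110 115 115 102 159 255 175 101 117 119 121]
210 [153 154 153 158 221 255 151 154 158 155 148 159 247 255 152 168 174 169]
rim [-50.215  63.164]
rim [-50.458  59.749]
0.94 [374.0, 221.8] 363 394 214 239
0.9 [129.2, 181.0] 113 146 168 195
```

```bash
cat >> h.py <<'E'
q=np.array([485.6,-267.0,.097]);_c,_s=np.cos(q[2]),np.sin(q[2]);M=np.array([[_c,_s],[-_s,_c]])
def wf(x,y,z): return (*(M.T@(np.array([x,y])-[58,0])+q[:2]),z,q[2])
def fs(P): return M@(np.array(P)[:2]-q[:2])+[58,0]
E
python3 -c "
from h import *
go(wf(-78,-1.5,235.5),wf(0,-1.5,235.5))"
```

```text
t 5.4167 tcp [ 349.793 -276.863  236.987] F [-0.43  -0.367 -1.223] w 0.1281957108928036 yaw 0.1002346274996455
(np.float64(350.38458243045477), np.float64(-281.6642712568173), 235.5, np.float64(0.097)) offset [-0.    -0.008  0.002] ang [ 0.    -0.     0.001]
(np.float64(428.01791906039455), np.float64(-274.1101304252964), 235.5, np.float64(0.097)) offset [-0.13  -0.008  0.002] ang [ 0.    -0.     0.001]
```

Call:
move_arm:
  plan:
    - {"offset": [0, -0.008, 0.002], "angular": [0, 0, 0], "fingers": -1}
    - {"offset": [0, -0.008, 0.002], "angular": [0, 0, 0], "fingers": -1}
    - {"offset": [-0.02, -0.008, 0.002], "angular": [0, 0, 0], "fingers": -1}
    - {"offset": [-0.04, -0.008, 0.002], "angular": [0, 0, 0], "fingers": -1}
    - {"offset": [-0.06, -0.008, 0.002], "angular": [0, 0, 0], "fingers": -1}
    - {"offset": [-0.08, -0.008, 0.002], "angular": [0, 0, 0], "fingers": -1}
    - {"offset": [-0.1, -0.008, 0.002], "angular": [0, 0, 0], "fingers": -1}
    - {"offset": [-0.12, -0.008, 0.002], "angular": [0, 0, 0], "fingers": -1}
    - {"offset": [-0.13, -0.008, 0.002], "angular": [0, 0, 0], "fingers": -1}
    - {"offset": [-0.13, -0.008, 0.002], "angular": [0, 0, 0], "fingers": -1}

```text
t: 6.25
tcp_pos: [429.6, -274.6, 235.8]
tcp_rot: [[-0.995, -0.1, -0.0], [-0.1, 0.995, -0.0], [0.0, -0.0, -1.0]]
wrist_force: [0.3, 0.1, -1.7]
gripper_width: 0.132
```

```bash
python3 -c "
from h import *
go(wf(0,-1.5,203));print(fs(state()['tcp_pos']))
im=snapshot('side');cv2.imwrite('pics/c3.png',cv2.resize(im[88:163,235:335,::-1],(800,600),interpolation=cv2.INTER_CUBIC))"
```

```text
t 6.25 tcp [ 429.64  -274.556  235.814] F [ 0.254  0.128 -1.668] w 0.13232616042396567 yaw 0.10047329632580251
(np.float64(428.01791906039455), np.float64(-274.1101304252964), 203, np.float64(0.097)) offset [0.003 0.001 0.055] ang [-0.    -0.     0.001]
[ 1.572 -2.101]
```

View pics/c3.png

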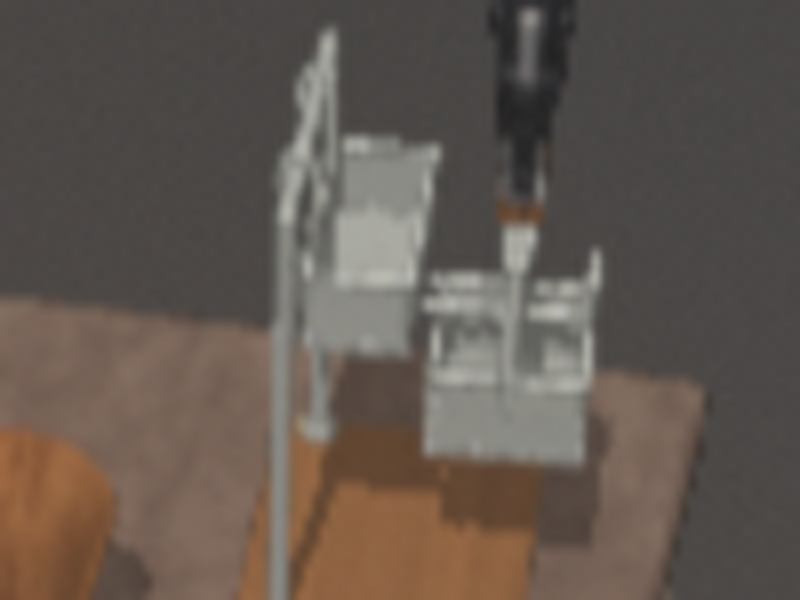

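The bar (at (518,245) in the enlarged crop) is above the wires (rows 280–300), between the lip at x≈595 and the tray at x≈430. I can lower it.

Call:
move_arm:
  plan:
    - {"offset": [0.002, 0.001, 0.015], "angular": [0, 0, 0], "fingers": -1}
    - {"offset": [0.002, 0.001, 0.03], "angular": [0, 0, 0], "fingers": -1}
    - {"offset": [0.002, 0.001, 0.042], "angular": [0, 0, 0], "fingers": -1}
    - {"offset": [0.002, 0.001, 0.05], "angular": [0, 0, 0], "fingers": -1}
    - {"offset": [0.002, 0.001, 0.055], "angular": [0, 0, 0], "fingers": -1}
    - {"offset": [0.002, 0.001, 0.055], "angular": [0, 0, 0], "fingers": -1}

```text
t: 6.8
tcp_pos: [426.1, -274.6, 202.6]
tcp_rot: [[-0.995, -0.098, -0.001], [-0.098, 0.995, 0.001], [0.001, 0.001, -1.0]]
wrist_force: [0.5, -0.3, -0.7]
gripper_width: 0.128
```

```bash
python3 -c "
from h import *
go(wf(0,-1.5,200));print(fs(state()['tcp_pos']))"
```

```text
t 6.8 tcp [ 426.051 -274.596  202.617] F [ 0.48  -0.315 -0.665] w 0.12780037387369336 yaw 0.09792347320413718
(np.float64(428.01791906039455), np.float64(-274.1101304252964), 200, np.float64(0.097)) offset [-0.003  0.     0.004] ang [ 0. -0.  0.]
[-2.005 -1.793]
```

Call:
move_arm:
  plan:
    - {"offset": [-0.001, 0, 0.002], "angular": [0, 0, 0], "fingers": -1}
    - {"offset": [-0.001, 0, 0.004], "angular": [0, 0, 0], "fingers": -1}
    - {"offset": [-0.001, 0, 0.004], "angular": [0, 0, 0], "fingers": -1}

```text
t: 7.05
tcp_pos: [426.9, -274.9, 202.1]
tcp_rot: [[-0.995, -0.098, 0.0], [-0.098, 0.995, 0.001], [-0.0, 0.001, -1.0]]
wrist_force: [-3.6, 2.2, 11.1]
gripper_width: 0.133
```

```bash
python3 -c "
from h import *
go(wf(0,-1.5,200))"
```

```text
t 7.05 tcp [ 426.925 -274.885  202.103] F [-3.615  2.157 11.123] w 0.13341533534150193 yaw 0.0980438660569844
(np.float64(428.01791906039455), np.float64(-274.1101304252964), 200, np.float64(0.097)) offset [-0.002  0.001  0.004] ang [0. 0. 0.]
```

Contact: 11 N upward. I'll ease off and release gently.

Call:
move_arm:
  plan:
    - {"offset": [0, 0, -0.003], "angular": [0, 0, 0], "fingers": -1}
    - {"offset": [0, 0, -0.003], "angular": [0, 0, 0], "fingers": -1}
    - {"offset": [0, 0, -0.003], "angular": [0, 0, 0], "fingers": -0.6}
    - {"offset": [0, 0, -0.003], "angular": [0, 0, 0], "fingers": -0.5}
    - {"offset": [0, 0, -0.003], "angular": [0, 0, 0], "fingers": -0.3}
    - {"offset": [0, 0, -0.003], "angular": [0, 0, 0], "fingers": -0.2}
    - {"offset": [0, 0, -0.003], "angular": [0, 0, 0], "fingers": -0.2}
    - {"offset": [0, 0, -0.003], "angular": [0, 0, 0], "fingers": -0.2}

```text
t: 7.72
tcp_pos: [427.1, -274.5, 202.4]
tcp_rot: [[-0.995, -0.098, -0.0], [-0.098, 0.995, 0.0], [0.0, 0.0, -1.0]]
wrist_force: [0.3, -0.5, -0.6]
gripper_width: 0.404
```

```bash
python3 -c "
from h import *
go(wf(0,-1.5,330))
im=snapshot('side');im2=snapshot('wrist');a=cv2.resize(im[88:163,235:335,::-1],(400,300),interpolation=cv2.INTER_CUBIC)
cv2.imwrite('pics/c4.png',np.hstack([a,cv2.resize(im2[:,:,::-1],(400,300))]))"
```

```text
t 7.7167 tcp [ 427.123 -274.547  202.374] F [ 0.348 -0.463 -0.602] w 0.4039945509028146 yaw 0.09835429034034347
(np.float64(428.01791906039455), np.float64(-274.1101304252964), 330, np.float64(0.097)) offset [-0.002  0.001 -0.213] ang [ 0. -0.  0.]
```

View pics/c4.png

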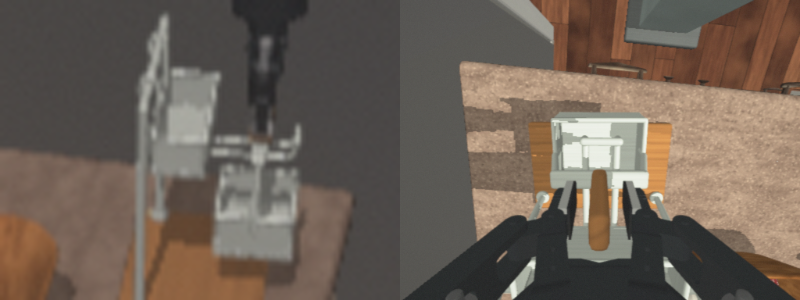

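The bar rests on the wires at crop (258,150), the caddy is upright, and the fingers (570 and 630) are clear of the grip at (598,210). I'll retreat straight up.

Call:
move_arm:
  plan:
    - {"offset": [0, 0, -0.015], "angular": [0, 0, 0], "fingers": -0.2}
    - {"offset": [0, 0, -0.03], "angular": [0, 0, 0], "fingers": -0.2}
    - {"offset": [0, 0, -0.05], "angular": [0, 0, 0], "fingers": -0.2}
    - {"offset": [0, 0, -0.08], "angular": [0, 0, 0], "fingers": -0.2}
    - {"offset": [0, 0, -0.11], "angular": [0, 0, 0], "fingers": -0.2}
    - {"offset": [0, 0, -0.15], "angular": [0, 0, 0], "fingers": -0.2}
    - {"offset": [0, 0, -0.19], "angular": [0, 0, 0], "fingers": -0.2}
    - {"offset": [0, 0, -0.19], "angular": [0, 0, 0], "fingers": -0.2}
    - {"offset": [0, 0, -0.19], "angular": [0, 0, 0], "fingers": -0.2}
    - {"offset": [0, 0, -0.19], "angular": [0, 0, 0], "fingers": -0.2}

```text
t: 8.65
tcp_pos: [426.8, -274.4, 316.6]
tcp_rot: [[-0.995, -0.098, 0.0], [-0.098, 0.995, 0.0], [-0.0, 0.0, -1.0]]
wrist_force: [0.4, 0.5, -0.4]
gripper_width: 0.397
```

Call:
move_arm:
  plan:
    - {"offset": [0.03, 0.04, 0], "angular": [0, 0, 0], "fingers": -0.2}
    - {"offset": [0.03, 0.09, 0], "angular": [0, 0, 0], "fingers": -0.2}
    - {"offset": [0.03, 0.15, 0], "angular": [0, 0, 0], "fingers": -0.2}
    - {"offset": [0.03, 0.2, 0], "angular": [0, 0, 0], "fingers": -0.2}
    - {"offset": [0.03, 0.25, 0], "angular": [0, 0, 0], "fingers": -0.2}
    - {"offset": [0.03, 0.25, 0], "angular": [0, 0, 0], "fingers": -0.2}
    - {"offset": [0.03, 0.25, 0], "angular": [0, 0, 0], "fingers": -0.2}
    - {"offset": [0.03, 0.25, 0], "angular": [0, 0, 0], "fingers": -0.2}

```text
t: 9.32
tcp_pos: [394.1, -127.5, 315.9]
tcp_rot: [[-0.995, -0.098, -0.001], [-0.098, 0.995, -0.0], [0.001, -0.0, -1.0]]
wrist_force: [0.6, -0.2, -0.1]
gripper_width: 0.401
```

```bash
python3 -c "
from h import *
go(wf(0,0,330))
ims=[];prev=None
for n,(u,v,w,h) in dict(top=(336,150,100,75),side=(235,88,100,75)).items():
  im=snapshot(n); ims.append(cv2.resize(im[v:v+h,u:u+w,::-1],(400,300),interpolation=cv2.INTER_CUBIC))
  for t in ['lower_caddy','plain_caddy']:
    for r in cut_out(n,t)[:2]: print(n,t,r['confidence'],r['uv'],r['mask'].sum())
a=snapshot('side').astype(int);[snapshot('side') for _ in range(3)];b=snapshot('side').astype(int);print('change',abs(a-b)[88:163,235:335].max())
cv2.imwrite('pics/c5.png',np.hstack(ims))"
```

```text
t 9.3167 tcp [ 394.09  -127.535  315.921] F [ 0.597 -0.246 -0.121] w 0.4009144976736422 yaw 0.09790437796226165
(np.float64(427.87264712132685), np.float64(-272.6171816439514), 330, np.float64(0.097)) offset [-0.032 -0.246 -0.023] ang [-0. -0.  0.]
top lower_caddy 0.97 [128.6, 183.8] 694
top lower_caddy 0.59 [388.6, 192.7] 63
top plain_caddy 0.63 [216.4, 197.2] 595
side lower_caddy 0.72 [299.9, 137.3] 571
side lower_caddy 0.61 [226.0, 319.3] 1448
side plain_caddy 0.92 [268.5, 243.7] 845
change 16
```

View pics/c5.png

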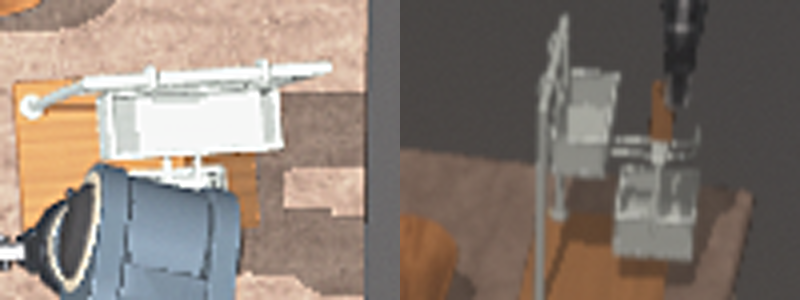

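The caddy hangs upright with its bar on the wires at crop (658,152), its grip is vertical, and it isn't moving. The gripper is well clear, so I'm handing in.

```bash
python3 -c "
from bench import *
print(hand_in())"
```

```text
the job is handed in; nothing more can be done
None
```

The grey caddy with the tall handle now hangs by its bar in the wire loop under the upper caddy, and I handed the job in at about 9.7 s of the 43 s. I gripped it by its wooden grip, brought the bar in over the lip from the front, lowered it until it touched the wires (11 N), released it and backed the arm away.

**Last checks:**
- **Hanging caddy:** the side view showed it upright with its bar on the wires. Two frames 0.2 s apart differed by no more than 16 of 255 grey levels, so it looked at rest.
- **Position:** going by the arm's position at release, the bar is about 1–2 mm from the seat point. I did not measure its final position in the pictures.
- **Plain caddy:** I never touched it, and it was still at its starting place to within about 3 pixels (roughly 10 mm), which I put down to detector scatter.
- **Red caddy:** I never went near it.
- **Robot:** the arm stood clear, with the force reading near zero.

**What disagreed or was limited:**
- Contact came at a tool height of 202 mm, about 2 mm higher than I had worked out, which is within the calibration error.
- My first rack estimate from the pictures was wrong because of a crop offset, and I corrected it before moving.
- Two rack foot corners I read in the side view did not fit, so I left them out.
- In the last top view the arm hid most of the hanging caddy, so the final check rests on the side view.

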